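Demagnetise a round lock bolt

ROBOT

A 7-joint arm with a two-finger parallel gripper is mounted at the origin on a cart in front of the work surface, level with it; the furniture and walls round the work are solid. World frame = base frame: x ahead of the robot, y to its left, z up, the work surface at z = 0. Lengths are in m, angles in rad, forces in N, time in s.
With the tool pointing down it reaches from about 0.4 to 0.85 m from the base axis. Payload 4.5 kg.
Tool frame: the origin (TCP) lies midway between the tips of the shut fingers; the grasp point (between the pads) lies 19 mm behind it; z points along the fingers, y is the direction in which the jaws open and shut (so a half turn about z gives the same grasp; the last joint's range is limited). The gripper opens to 88 mm and grips with 3 to 60 N. Pads are 18 mm wide; open, the fingers measure 123 mm over their backs; the gripper's body (75 mm by 187 mm) begins 45 mm behind the grasp point.
Start: joints at [-1.13, 0.689, -0.195, 1.565, 0.157, 0.902, -0.215], TCP at [0.247, 0.574, 0.239] pointing down, gripper open.
Joint ranges: [-3.01, 3.01], [-0.46, 2.08], [-1.47, 1.51], [0.13, 2.56], [-1, 4.14], [0.04, 2.09], [-2.66, 2.66]. Speed limits (rad/s): [2.57, 2.57, 3.14, 3.14, 3.14, 3.14, 3.14].

INTERFACE

Orientations are given as a rotation vector (axis times angle).
In Python, from rig import observe, grab_frame, get_calibration, sign_off gives the robot as it stands.
- The arm moves only by the shell command python3 -m inch 'ROWS' [FORCE]. ROWS is JSON, a list of rows, each an object with "hand": the closure in counts, from 0 (fully open) to 255 (shut); "linear": the shift along the world's x, y, z in m, a list of three; "twist": the turn about the world's z in degrees. In form: [{"hand": hand, "linear": [dx, dy, dz], "twist": twist}, ...]. A call has 1 to 20 rows; each row shifts and turns the commanded pose from where the row before left it; what a row does not reach is not made up. A row lasts 1/8 s, in which the tool goes at most 62.5 mm and 10.7 degrees, less where a joint would pass 70% of its speed; a pose out of reach is approached as far as the arm can. A call with a gripper value outside its range is refused whole. The fingers move at their own pace and stop on an object; FORCE is the grip in N (left out, the last holds). Time passes only in rows, so rows that do not move let the fingers close. It gives the time, the measured TCP pose, the force and the opening at its end, in the units of the state.
- observe(): the state, without advancing time (a new reading comes with each control period).
- grab_frame(name): name is "scene" or "side" or "wrist"; returns the picture (480x640x3 uint8, red, green, blue); there is no depth.
- get_calibration(name): a dict with "vertical_fov" (degrees; the focal length in pixels is half the picture's height over the tangent of half this angle, whatever the lens; pixels are square), "cx", "cy" (the principal point, pixels), "distortion" ([k1, k2, p1, p2, k3] as OpenCV has them; the pictures are not rectified), "R" (3x3) and "t" (3): a world point X has camera coordinates R X + t. Camera axes: x right, y down, z forward; pixel columns grow to the right and rows downward; lengths in m; the calibration is good to about 2 mm. A picture is of the moment at which its call begins: read the wrist's pose just before it. get_calibration takes no time and is no camera call; for the wrist camera it gives the pose at the moment of the call.
- sign_off(): hands the job in, once; it reports no verdict.
The state is a dict: "time": time; "qpos": joint angles; "joint_vel": joint speeds; "joint_torque": joint torques, N m; "tool_pos": TCP position; "tcp_rot": TCP orientation; "contact_force": force on the tool from outside, world axes, zero at the start; "torque": the same for the moment, N m; "grip_width": opening from 0.0 (shut) to 1.0 (fully open).
Only numpy, scipy, OpenCV 4.12 (cv2) and the standard library are available. Lean on these libraries where they do the work, as an engineer would, in place of code of your own. Each camera call takes 0.05 s, during which the arm holds its last target.

TASK

The round steel-and-brass lock bolt on the track has to be demagnetised: take the wooden paddle by its handle and with its blade roll the bolt gently along the track into the blue tunnel, never touching the bolt with the gripper, until you feel it meet the sprung pad hidden inside; press the pad in by about 7 mm (a push of some 8 N) and keep it so for about a second, without ramming it to its end. Then ease off slowly so that the bolt stays lying inside the tunnel, draw the paddle out and lay it flat on the bench, and leave the oil bottle, padlock and tin where they stand.

Things in the scene. Friction and masses are not known exactly. Their poses are not given: they have to be found in the camera images.
- demagnetiser: fixed bench demagnetiser: blue box 120 mm long, 102 wide, 103 high with a black-framed tunnel (shut at the back), and before it an open track 130 mm long (x -130 to 0). Origin on the bench under the middle of the tunnel mouth; x runs level along the track into the tunnel, y to the left, z up
- tunnel_mouth (a point): centre of the tunnel mouth, 38 mm above the bench. The tunnel is 76 mm wide and clear from its floor up to 85 mm above the bench
- track_start (a point): middle of the open end of the track, 130 mm before the mouth, on the mat. Track and tunnel floor are one level rubber mat, its top 14 mm above the bench; the bolt stays where it is left and resists the blade with under 2 N as it rolls. Guide rails 76 mm apart reach 28 mm above the bench
- pad (a joint): travel of the sprung pad deep in the dark tunnel, m: 0 at rest, end 0.016. Works when in by over 0.003; over 0.012 is ramming. Spring 0.9 N per mm; against it the bolt also rubs on blade and mat, so the paddle feels 1 to 4 N more (8 N: about 4 to 8 mm in). Its upright face at rest stands 62 to 102 mm past the mouth, different each time, to be found by touch
- round_bolt: round lock bolt, 64 mm long, lying across the track: two bright steel collars 44 mm across, 12 mm wide, at the ends of a brass barrel 36 mm across; 0.3 to 0.65 kg. Origin at its centre, 22 mm inside the collars; y is its long axis, x and z turn with it as it rolls. It starts on the open track, clear of the tunnel
- paddle: wooden push paddle, 171 mm long, 0.11 kg, standing on its blade and a small foot with the handle level. Origin on its underside below the red grip band; x along the handle to the blade, z up. Handle 18 mm wide, 16 mm high, its middle 30 mm above the underside, from x -40 to +120; blade upright, 56 mm wide, 50 mm high, 10 mm thick, its front face at x = +130; foot at x -41 to -29, 20 mm wide
- oil_bottle: white oil bottle with red spout, 37 mm across, 122 mm high, standing beside the tunnel; origin under its centre
- padlock_1: brass padlock, 68x42x17 mm, lying beside the track; origin under its centre
- tin_1: yellow tin with pale lid, 58 mm across and 58 mm high, standing behind the tunnel box; origin under its centre
There are look-alikes about, which are no part of the job. What is shaped like the round_bolt but green is not meant.

How it is judged:
By the outcome, as a careful person would: the job done as asked, in the order asked, and still so for the second after the job is handed in, with the robot touching nothing.
It also fails if it takes over 64 s, if anything falls off the work surface, if the arm or the gripper's body presses on something with over 40 N, if the wrist force passes 120 N, or if a joint passes its speed limit or range.

## Working session

There is one attempt and no reset: what is moved stays moved. The work goes in short steps, Python scripts to look and compute and a shell command to move; the robot and the scene stay as the last step left them, time stands still between calls to the robot, and variables do not carry over. Pictures are saved under pics/ and viewed, and the job is handed in when it is done.

```bash
mkdir -p pics; python3 - <<'E'
from rig import *
import cv2,json
for n in ["scene","side","wrist"]:
    c=get_calibration(n)
    im=grab_frame(n); cv2.imwrite(f"pics/{n}0.png",im[:,:,::-1]); print(n,c)
print(observe())
E
```

```text
scene {'vertical_fov': 53.14054763038303, 'cx': 316.95105813283476, 'cy': 235.34408904681743, 'distortion': array([-0.05984468,  0.        ,  0.        ,  0.        ,  0.        ]), 'R': array([[ 0.57746109, -0.81634196, -0.01115772],
       [-0.64406638, -0.4471137 , -0.62069948],
       [ 0.50171426,  0.36561611, -0.78396917]]), 't': array([-0.42881219,  0.31130886,  0.70930406])}
side {'vertical_fov': 47.335412466360864, 'cx': 312.43698741137405, 'cy': 244.49814681421367, 'distortion': array([-0.08606129,  0.        ,  0.        ,  0.        ,  0.        ]), 'R': array([[ 0.87429991, -0.48495985, -0.02033755],
       [-0.21728973, -0.35358178, -0.90981597],
       [ 0.43403323,  0.79987116, -0.41451331]]), 't': array([-0.55678582,  0.12549961,  0.85844009])}
wrist {'vertical_fov': 59.97748593535691, 'cx': 314.7431198679209, 'cy': 248.4454230551531, 'distortion': array([-0.00825785,  0.        ,  0.        ,  0.        ,  0.        ]), 'R': array([[ 0.39710892,  0.91776993, -0.00169029],
       [ 0.87795999, -0.37934575,  0.29203262],
       [ 0.26737756, -0.11745276, -0.95640686]]), 't': array([-0.62323149, -0.03990199,  0.39023033])}
{'time': 0.15, 'qpos': array([-1.13018291,  0.68979029, -0.19453596,  1.56609261,  0.15731291,
        0.90252555, -0.21512472]), 'joint_vel': array([ 1.03390761e-03, -1.68358696e-03,  8.44698311e-04, -5.29161816e-03,
        1.69671236e-03, -2.33933631e-05, -7.49921535e-05]), 'joint_torque': array([-1.50959091e-03, -5.27863526e+01, -1.26847789e+00, -1.53586400e+01,
       -5.24785824e-02,  3.92775022e-03,  1.24109874e-04]), 'tool_pos': array([0.24714386, 0.57353079, 0.23809848]), 'tcp_rot': array([-6.34505258e-01, -3.07666967e+00,  2.21971785e-03]), 'contact_force': array([ 0.31228098, -0.33690033, -0.2454595 ]), 'torque': array([ 0.01639073,  0.00132833, -0.04958228]), 'grip_width': 0.9993317720053725}
```

View pics/scene0.png

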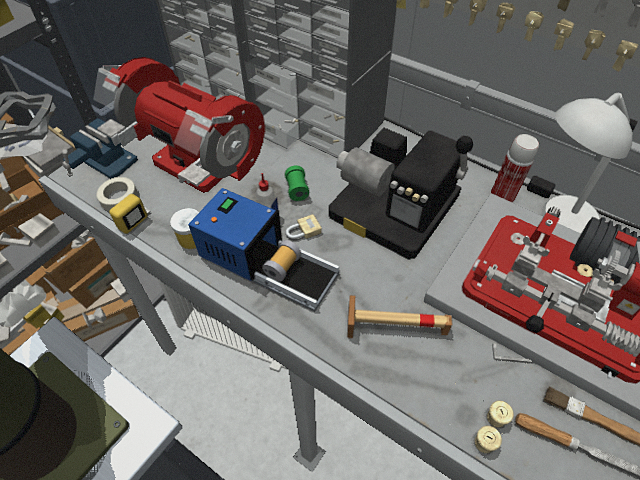

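View pics/side0.png

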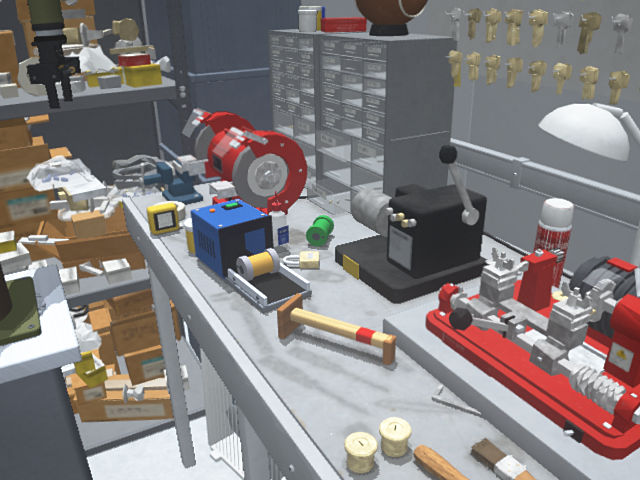

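View pics/wrist0.png

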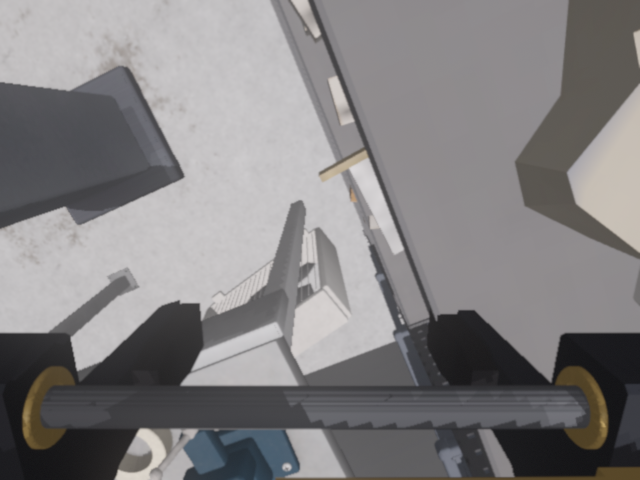

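```bash
cat > h.py <<'E'
import numpy as np,cv2
from rig import *
def cam(n):
    c=get_calibration(n); f=240/np.tan(np.radians(c["vertical_fov"])/2)
    K=np.array([[f,0,c["cx"]],[0,f,c["cy"]],[0,0,1]]); return K,np.array(c["distortion"]),np.array(c["R"]),np.array(c["t"])
def proj(C,X):
    K,d,R,t=C; return cv2.projectPoints(np.float64(X).reshape(-1,1,3),cv2.Rodrigues(R)[0],t,K,d)[0].reshape(-1,2)
def onplane(C,uv,z):
    K,d,R,t=C; p=cv2.undistortPoints(np.float64(uv).reshape(-1,1,2),K,d).reshape(-1,2)
    r=np.c_[p,np.ones(len(p))]@R; o=-R.T@t; return o+r*((np.asarray(z)-o[2])/r[:,2])[:,None]
def crop(im,x0,y0,x1,y1,s,name):
    cv2.imwrite("pics/"+name,cv2.resize(im[y0:y1,x0:x1],None,fx=s,fy=s,interpolation=cv2.INTER_CUBIC))
E
python3 - <<'E'
from h import *
a=cv2.imread("pics/scene0.png");b=cv2.imread("pics/side0.png")
crop(a,180,150,350,310,4,"sc_a.png")
crop(a,335,280,465,350,6,"sc_b.png")
crop(b,180,190,330,310,5,"si_a.png")
crop(b,270,285,410,370,5,"si_b.png")
E
```

```text
(no output)
```

View pics/sc_a.png

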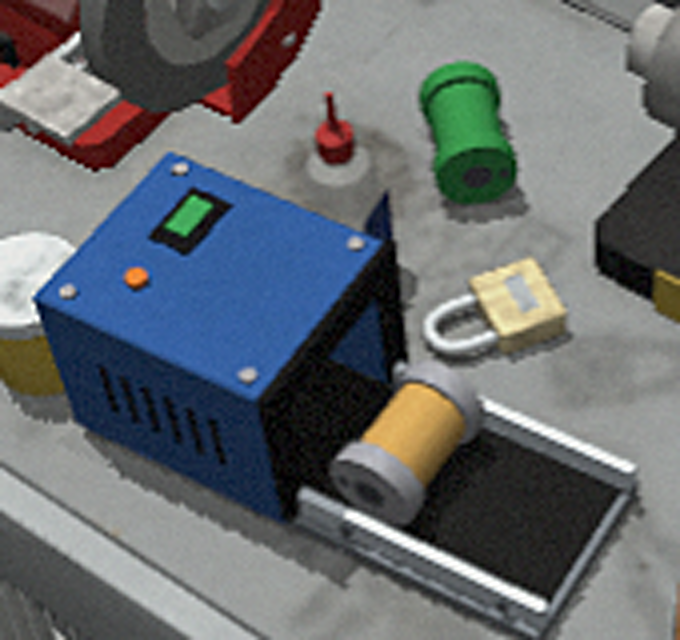

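View pics/sc_b.png

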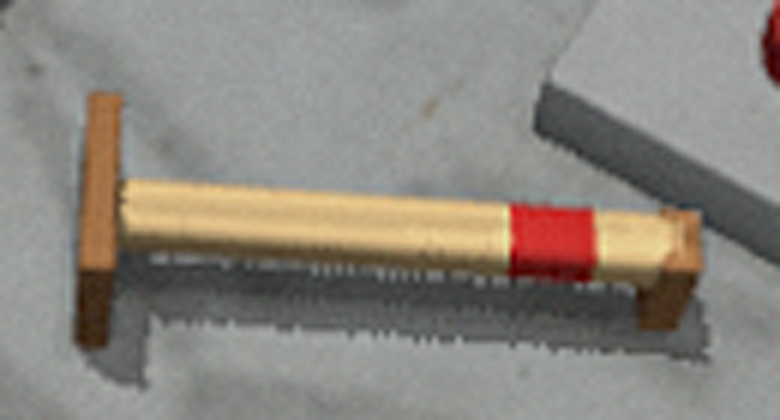

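View pics/si_a.png

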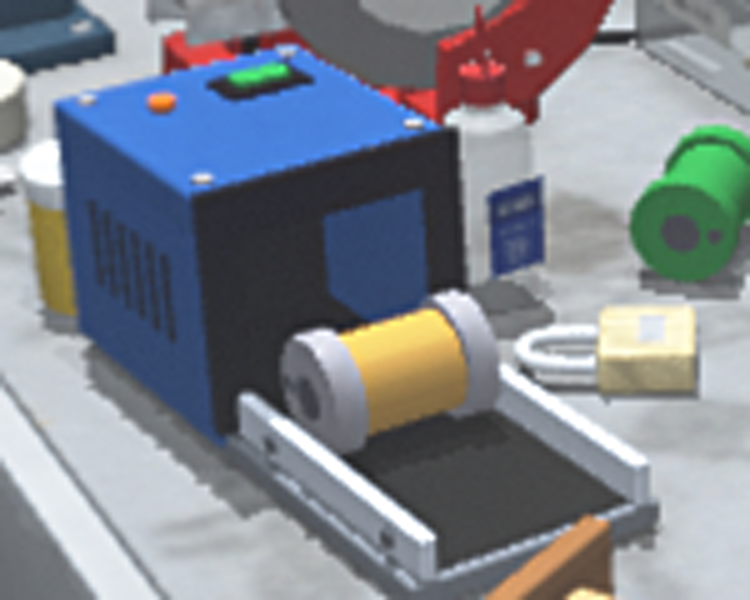

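View pics/si_b.png

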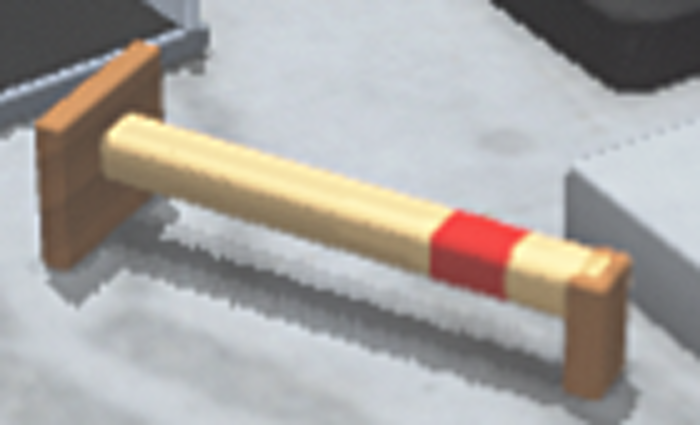

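```bash
cat > fit.py <<'E'
from h import *
from scipy.optimize import least_squares
def P(name,pts):
    s,ox,oy=dict(a=(4,180,150),b=(6,335,280),c=(5,180,190),d=(5,270,285))[name]
    p=np.array([q[1] for q in pts],float); return (p+.5)/s-.5+[ox,oy],np.array([q[0] for q in pts],float)
def fit(obs,x0,fz=True):
    def T(p,X):
        c,s=np.cos(p[2]),np.sin(p[2]); return np.c_[p[0]+c*X[:,0]-s*X[:,1],p[1]+s*X[:,0]+c*X[:,1],X[:,2]+p[3]]
    def r(p): return np.r_[np.concatenate([(proj(C,T(p,X))-u).ravel() for C,u,X in obs]),p[3]*2000]
    o=least_squares(r,x0,loss='soft_l1'); return o.x,np.round(r(o.x)[:-1].reshape(-1,2),1)
S,D=cam("scene"),cam("side")
da=P('a',[((0,.051,.103),(262,402)),((0,-.051,.103),(387,240)),((.12,.051,.103),(37,297)),((.12,-.051,.103),(170,155)),((0,.051,0),(285,520)),((.12,.051,0),(78,420))])
dc=P('c',[((0,.051,.103),(193,195)),((0,-.051,.103),(458,127)),((.12,.051,.103),(57,100)),((.12,-.051,.103),(285,47)),((0,.051,0),(220,440))])
pb=P('b',[((.13,-.028,.05),(88,93)),((.12,-.028,.05),(122,95)),((.13,.028,.05),(79,268)),((.12,.028,.05),(115,268)),((.13,.028,0),(77,345)),((.12,.028,0),(107,345)),((-.029,.01,0),(640,328)),((-.041,.01,0),(675,328))])
pd=P('d',[((.13,-.028,.05),(137,42)),((.12,-.028,.05),(160,48)),((.13,.028,.05),(38,122)),((.12,.028,.05),(60,132)),((.13,.028,0),(45,262)),((.12,.028,0),(67,268)),((-.041,.01,0),(568,395)),((-.041,-.01,0),(622,395))])
g=onplane(S,np.r_[da[0][:4],pb[0][2:3]],[.103]*4+[.05]); print(g.round(3))
yaw=np.arctan2(*(g[2]-g[0])[:2][::-1])
p,r=fit([(S,)+da,(D,)+dc],[*(g[0]+g[1])[:2]/2,yaw,0]); print("demag",p.round(4),np.degrees(p[2]));print(r.tolist())
q,r=fit([(S,)+pb,(D,)+pd],[g[4][0],g[4][1]-.13,1.8,0]); print("paddle",q.round(4),np.degrees(q[2]));print(r.tolist())
def inD(X):
    c,s=np.cos(p[2]),np.sin(p[2]); d=X[:,:2]-p[:2]; return np.c_[c*d[:,0]+s*d[:,1],-s*d[:,0]+c*d[:,1]]
print("hub in D",inD(onplane(S,[((372)/4+180,490/4+150)],[.036])),inD(onplane(D,[(305/5+180,395/5+190)],[.036])))
print("rail ends in D",inD(onplane(S,[(547/4+180,605/4+150),(635/4+180,467/4+150)],[.028]*2)))
for n,C in(("scene",S),("side",D)): print("padlock etc",n)
print("padlock in D",inD(onplane(S,[(520/4+180,300/4+150),(430/4+180,330/4+150)],[.015]*2)))
E
python3 fit.py
```

```text
[[ 0.409 -0.091  0.103]
 [ 0.509 -0.078  0.103]
 [ 0.396  0.028  0.103]
 [ 0.493  0.038  0.103]
 [ 0.416 -0.293  0.05 ]]
demag [ 0.4597 -0.0828  1.6802  0.    ] 96.26756749505954
[[-0.9, -0.8], [0.1, -0.5], [-1.0, -0.8], [-0.0, -2.2], [0.6, 3.2], [0.6, 2.8], [0.4, 0.6], [-0.9, 0.4], [-1.2, -0.2], [1.7, -1.3], [0.4, 5.3]]
paddle [ 5.0620e-01 -3.8990e-01  2.1008e+00  1.0000e-04] 120.36822299027587
[[-0.2, -1.0], [0.1, -1.0], [-0.2, -0.5], [-0.0, -0.1], [-1.1, 0.6], [-0.2, 1.1], [-1.2, 0.3], [0.0, 0.8], [-0.2, -0.8], [0.8, -0.5], [-1.2, 0.1], [0.3, -0.2], [-0.9, 1.1], [0.4, 1.8], [6.6, 2.4], [1.6, -5.4]]
hub in D [[-0.03821098  0.03173604]] [[-0.03479842  0.03267703]]
rail ends in D [[-0.13267255  0.04182591]
 [-0.13272986 -0.04016605]]
padlock etc scene
padlock etc side
padlock in D [[-0.03308627 -0.1099066 ]
 [-0.00385056 -0.07245944]]
```

```bash
python3 - <<'E'
from h import *
from scipy.spatial.transform import Rotation as R
S,D=cam("scene"),cam("side")
o=observe(); M=R.from_rotvec(o["tcp_rot"]).as_matrix(); print(M.round(3)); print("tool y ang",np.degrees(np.arctan2(M[1,1],M[0,1])))
print("platform corner bottom",onplane(S,[(424,300),(520,385)],[0,0]).round(3), "side", onplane(D,[(384,330)],[0]).round(3))
print("black base corners",onplane(S,[(331,222),(405,255)],[0,0]).round(3))
W=cam("wrist"); print("cam pos", -W[2].T@W[3], "offs tool", M.T@(-W[2].T@W[3]-o["tool_pos"]))
# height of platform at corner
b=onplane(S,[(424,300)],[0])[0]
for h in (.01,.02,.03,.04): print(h,proj(S,[b+[0,0,h]]),proj(D,[b+[0,0,h]]))
E
```

```text
[[-0.918  0.396 -0.   ]
 [ 0.396  0.918 -0.001]
 [-0.    -0.001 -1.   ]]
tool y ang 66.69438139308001
platform corner bottom [[ 0.557 -0.366  0.   ]
 [ 0.505 -0.567  0.   ]] side [[ 0.563 -0.354  0.   ]]
black base corners [[ 0.613 -0.126  0.   ]
 [ 0.626 -0.289  0.   ]]
cam pos [0.1781991  0.60273514 0.38392849] offs tool [ 0.0748572  -0.00066253 -0.14583768]
0.01 [[424.93208444 297.1005319 ]] [[385.56321986 329.02731149]]
0.02 [[425.88111127 294.14636209]] [[385.82281742 323.27881071]]
0.03 [[426.84753155 291.13597424]] [[386.0838021  317.46588781]]
0.04 [[427.83181184 288.06779725]] [[386.34616025 311.58781009]]
```

```bash
python3 - <<'E'
from h import *
S,D=cam("scene"),cam("side")
print("grinder base",onplane(S,[(152,163),(212,190),(250,170)],[0,0,0]).round(3))
print("grinder wheel near bottom z.1",onplane(S,[(235,178),(105,65)],[.06,.2]).round(3))
print("red lathe",onplane(S,[(466,290),(490,245),(535,325)],[.04,.1,.06]).round(3))
print("box cnr",onplane(S,[(40,180),(65,170)],[0.0,0.0]).round(3))
E
```

```text
grinder base [[0.526 0.308 0.   ]
 [0.541 0.135 0.   ]
 [0.635 0.107 0.   ]]
grinder wheel near bottom z.1 [[0.557 0.07  0.06 ]
 [0.559 0.41  0.2  ]]
red lathe [[ 0.591 -0.422  0.04 ]
 [ 0.655 -0.422  0.1  ]
 [ 0.58  -0.542  0.06 ]]
box cnr [[0.343 0.481 0.   ]
 [0.396 0.46  0.   ]]
```

```bash
python3 -m inch '[{"hand":120,"linear":[0.019,-0.0405,0.015],"twist":-1.8},{"hand":120,"linear":[0.019,-0.0405,0.015],"twist":-1.8},{"hand":120,"linear":[0.019,-0.0405,0.015],"twist":-1.8},{"hand":120,"linear":[0.019,-0.0405,0.015],"twist":-1.8},{"hand":120,"linear":[0.019,-0.0405,0.015],"twist":-1.8},{"hand":120,"linear":[0.019,-0.0405,0.015],"twist":-1.8},{"hand":120,"linear":[0.019,-0.0405,0.015],"twist":-1.8},{"hand":120,"linear":[0.019,-0.0405,0.015],"twist":-1.8},{"hand":120,"linear":[0.006,-0.05,0],"twist":-1.8},{"hand":120,"linear":[0.006,-0.05,0],"twist":-1.8},{"hand":120,"linear":[0.006,-0.05,0],"twist":-1.8},{"hand":120,"linear":[0.006,-0.05,0],"twist":-1.8},{"hand":120,"linear":[0.006,-0.05,0],"twist":-1.8},{"hand":120,"linear":[0.009,-0.05,0],"twist":-1.8},{"hand":120,"linear":[0.009,-0.05,-0.01],"twist":-1.8},{"hand":120,"linear":[0.009,-0.05,-0.02],"twist":-1.8},{"hand":120,"linear":[0.009,-0.05,-0.02],"twist":-1.8},{"hand":120,"linear":[0.009,-0.05,-0.02],"twist":-1.8},{"hand":120,"linear":[0.009,-0.05,-0.02],"twist":-1.8},{"hand":120,"linear":[0,0,0],"twist":-1.8}]' 20
python3 - <<'E'
from h import *
from scipy.spatial.transform import Rotation as R
o=observe();M=R.from_rotvec(o["tcp_rot"]).as_matrix();print(o["tool_pos"],np.degrees(np.arctan2(M[1,1],M[0,1])))
cv2.imwrite("pics/w1.png",grab_frame("wrist")[:,:,::-1])
E
```

```text
time: 2.65
tool_pos: [0.4815, -0.3041, 0.2667]
tcp_rot: [-1.564, -2.722, 0.004]
contact_force: [-0.5, 0.4, -0.1]
grip_width: 0.531
[ 0.48146357 -0.30414326  0.26669736] 30.246286637192366
```

View pics/w1.png

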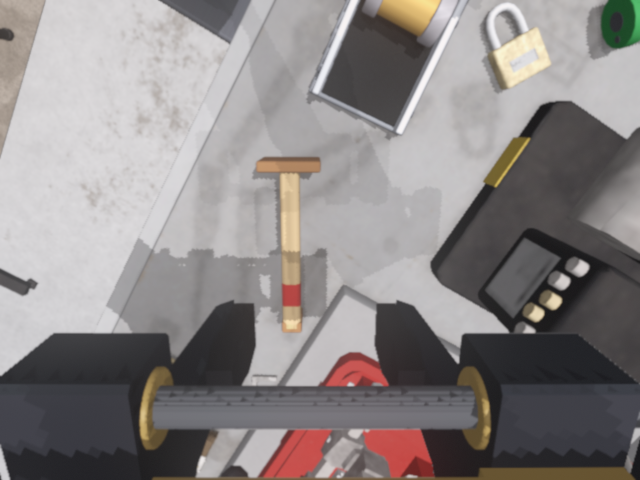

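```bash
python3 - <<'E'
from h import *
C=cam("wrist")
im=cv2.imread("pics/w1.png"); crop(im,240,140,340,340,3,"w1p.png"); crop(im,300,0,480,140,4,"w1t.png")
p=onplane(C,[(289.5,176),(292,295)],[.038,.038]);print(p.round(4)); d=p[0]-p[1];print(np.degrees(np.arctan2(d[1],d[0])))
q=np.array([.5062,-.3899]);a=np.radians(120.37);u=np.array([np.cos(a),np.sin(a)]);n=np.array([-u[1],u[0]])
for x,y,z in [(0,0,.038),(.12,0,.038),(.13,.028,.05),(.13,-.028,.05),(-.041,0,.038)]: print((x,y),proj(C,[[*(q+x*u+y*n),z]]).round(1))
q=np.array([.4597,-.0828]);a=1.6802;u=np.array([np.cos(a),np.sin(a)]);n=np.array([-u[1],u[0]])
for x,y,z in [(-.13,.042,.028),(-.13,-.042,.028),(-.13,0.038,.014),(-.13,-.038,.014),(-.0365,0,.04)]: print("D",(x,y),proj(C,[[*(q+x*u+y*n),z]]).round(1))
E
```

```text
[[ 0.4479 -0.2886  0.038 ]
 [ 0.5065 -0.388   0.038 ]]
120.49501390541205
(0, 0) [[290.8 296.4]]
(0.12, 0) [[288.4 172.5]]
(0.13, 0.028) [[254.7 162.4]]
(0.13, -0.028) [[319.8 162.3]]
(-0.041, 0) [[291.5 334. ]]
D (-0.13, 0.042) [[314.8  93.6]]
D (-0.13, -0.042) [[400.6 134.3]]
D (-0.13, 0.038) [[318.9  96.5]]
D (-0.13, -0.038) [[393.7 132. ]]
D (-0.0365, 0) [[410.6   1.7]]
```

View pics/w1p.png

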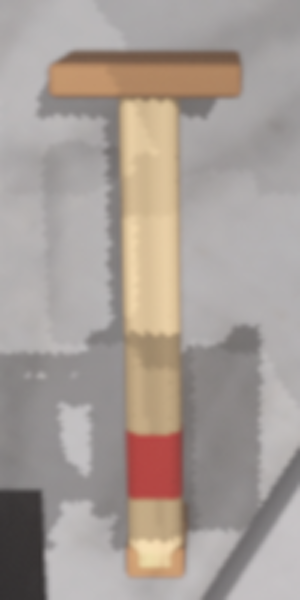

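View pics/w1t.png

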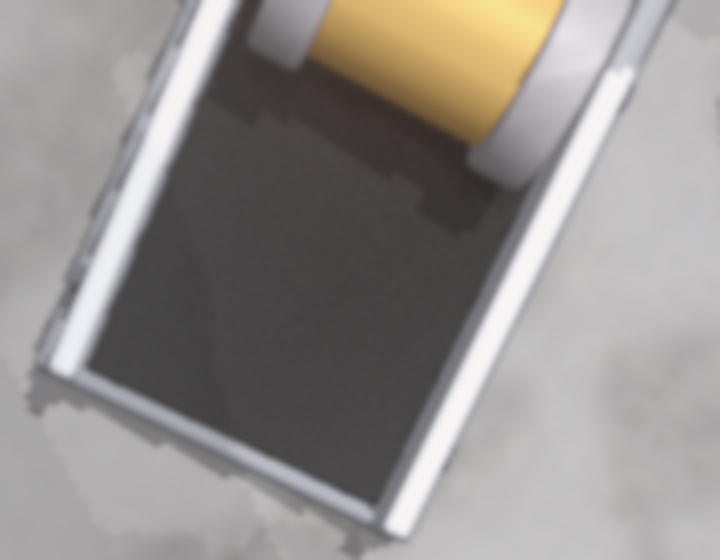

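```bash
python3 -m inch '[{"hand":120,"linear":[0.0125,-0.0425,0],"twist":0.2},{"hand":120,"linear":[0.0125,-0.0425,-0.03],"twist":0},{"hand":120,"linear":[0,0,-0.05],"twist":0},{"hand":120,"linear":[0,0,-0.05],"twist":0},{"hand":120,"linear":[0,0,-0.05],"twist":0},{"hand":120,"linear":[0,0,-0.015],"twist":0},{"hand":120,"linear":[0,0,0],"twist":0}]'
python3 - <<'E'
from h import *
from scipy.spatial.transform import Rotation as R
o=observe();M=R.from_rotvec(o["tcp_rot"]).as_matrix();print(o["tool_pos"],np.degrees(np.arctan2(M[1,1],M[0,1])))
a=grab_frame("wrist")[:,:,::-1];b=grab_frame("side")[:,:,::-1]
cv2.imwrite("pics/w2.png",a);crop(b,230,200,430,400,3,"s2.png")
E
```

```text
time: 3.58
tool_pos: [0.5088, -0.384, 0.0741]
tcp_rot: [-1.548, -2.733, -0.001]
contact_force: [0.2, 0.7, -0.1]
grip_width: 0.529
[ 0.50879409 -0.38396912  0.0741144 ] 30.968148434545764
```

View pics/w2.png

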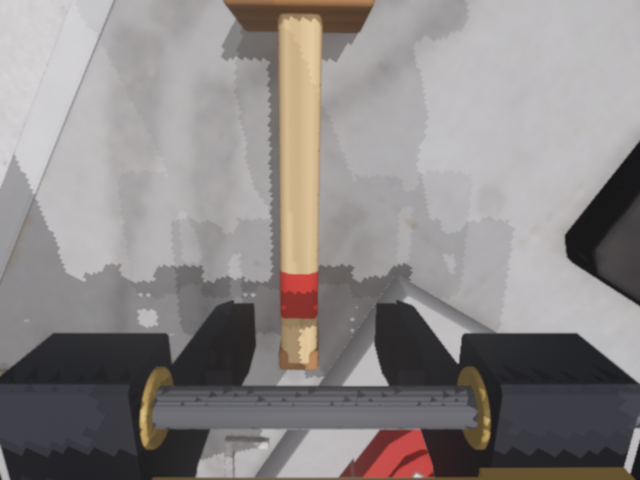

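View pics/s2.png

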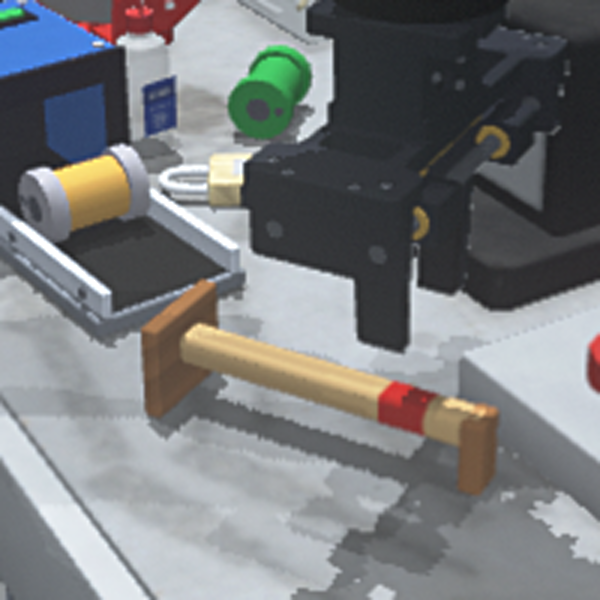

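```bash
python3 - <<'E'
from h import *
o=observe()
C=cam("wrist");p=onplane(C,[(299.5,40),(298.7,295)],[.038,.038]);d=p[0]-p[1];a=np.arctan2(d[1],d[0]);print(p.round(4),np.degrees(a))
for q in (p[1][:2],np.array([.5065,-.389])):
  v=q-o["tool_pos"][:2];print("dx",v,"along",v@[np.cos(a),np.sin(a)],"lat",v@[-np.sin(a),np.cos(a)])
E
```

```text
[[ 0.4501 -0.2979  0.038 ]
 [ 0.5055 -0.3938  0.038 ]] 120.018328362325
dx [-0.00426442 -0.00829303] along -0.005047252420188121 lat 0.007841226033277957
dx [-0.00324018 -0.00353036] along -0.0014358306138326361 lat 0.004571713884641699
```

```bash
python3 -m inch '[{"hand":120,"linear":[-0.004,-0.006,-0.015],"twist":-0.6},{"hand":120,"linear":[0,0,-0.016],"twist":0},{"hand":120,"linear":[0,0,0],"twist":0},{"hand":120,"linear":[0,0,0],"twist":0}]'
python3 - <<'E'
from h import *
from scipy.spatial.transform import Rotation as R
o=observe();M=R.from_rotvec(o["tcp_rot"]).as_matrix();print(o["tool_pos"],np.degrees(np.arctan2(M[1,1],M[0,1])))
cv2.imwrite("pics/w3.png",grab_frame("wrist")[:,:,::-1])
E
```

```text
time: 4.18
tool_pos: [0.5043, -0.3909, 0.0426]
tcp_rot: [-1.564, -2.725, -0.0]
contact_force: [-0.6, -0.5, 0.1]
grip_width: 0.53
[ 0.50431924 -0.39086512  0.04255802] 30.29660949328581
```

View pics/w3.png

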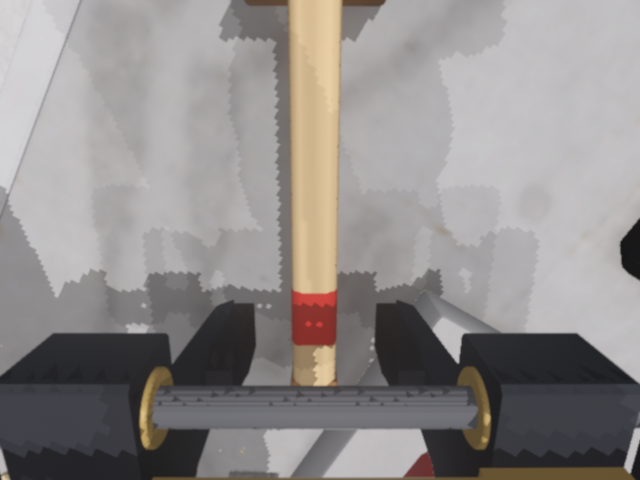

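```bash
python3 -m inch '[{"hand":120,"linear":[0,0,-0.015],"twist":0},{"hand":120,"linear":[0,0,-0.014],"twist":0},{"hand":120,"linear":[0,0,0],"twist":0},{"hand":220,"linear":[0,0,0],"twist":0},{"hand":220,"linear":[0,0,0],"twist":0},{"hand":220,"linear":[0,0,0],"twist":0},{"hand":220,"linear":[0,0,0],"twist":0}]' 45
python3 - <<'E'
from h import *
from scipy.spatial.transform import Rotation as R
o=observe();M=R.from_rotvec(o["tcp_rot"]).as_matrix();print(o["tool_pos"],np.degrees(np.arctan2(M[1,1],M[0,1])))
cv2.imwrite("pics/w4.png",grab_frame("wrist")[:,:,::-1])
E
```

```text
time: 5.1
tool_pos: [0.5045, -0.3912, 0.0141]
tcp_rot: [1.563, 2.724, 0.0]
contact_force: [0.3, -0.2, 1.4]
grip_width: 0.195
[ 0.50451649 -0.39115194  0.01412944] 30.293347115367688
```

View pics/w4.png

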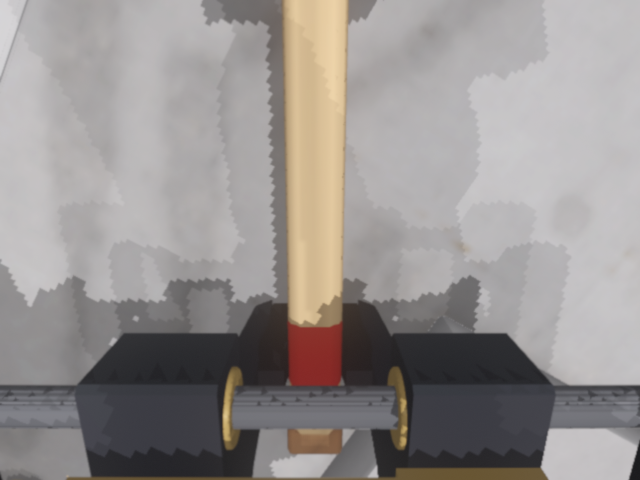

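```bash
python3 -m inch '[{"hand":220,"linear":[0,0,0.02],"twist":0},{"hand":220,"linear":[0,0,0.03],"twist":0},{"hand":220,"linear":[-0.004,0.015,0],"twist":-5},{"hand":220,"linear":[-0.004,0.02,0],"twist":-5},{"hand":220,"linear":[-0.004,0.02,0],"twist":-5},{"hand":220,"linear":[-0.004,0.02,0],"twist":-5},{"hand":220,"linear":[-0.0053,0.0197,0],"twist":-4},{"hand":220,"linear":[0,0,0],"twist":0},{"hand":220,"linear":[0,0,0],"twist":0}]'
cat > st.py <<'E'
from h import *
from scipy.spatial.transform import Rotation as R
o=observe();M=R.from_rotvec(o["tcp_rot"]).as_matrix();c,s=np.cos(1.6802),np.sin(1.6802);d=o["tool_pos"][:2]-[.4597,-.0828];F=o["contact_force"]
print("t",o["time"],"D",(c*d[0]+s*d[1]).round(4),(-s*d[0]+c*d[1]).round(4),"z",o["tool_pos"][2].round(4),"yaw",np.degrees(np.arctan2(M[1,1],M[0,1])).round(2),"F along",(c*F[0]+s*F[1]).round(2),"lat",(-s*F[0]+c*F[1]).round(2),"z",F[2].round(2),"T",o["torque"].round(2),"g",round(o["grip_width"],3))
E
python3 st.py
python3 - <<'E'
from h import *
cv2.imwrite("pics/w5.png",grab_frame("wrist")[:,:,::-1]);crop(grab_frame("side")[:,:,::-1],180,180,380,380,3,"s5.png")
E
```

```text
time: 6.28
tool_pos: [0.4836, -0.2976, 0.0645]
tcp_rot: [2.094, 2.339, -0.0]
contact_force: [0.8, -0.3, -1.5]
grip_width: 0.198
t 6.275 D -0.2161 -0.0003 z 0.0645 yaw 6.33 F along -0.42 lat -0.79 z -1.52 T [-0.16  0.05  0.01] g 0.198
```

View pics/w5.png

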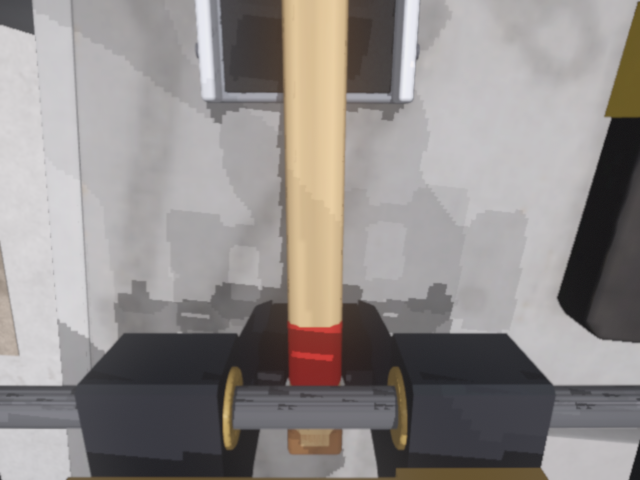

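View pics/s5.png

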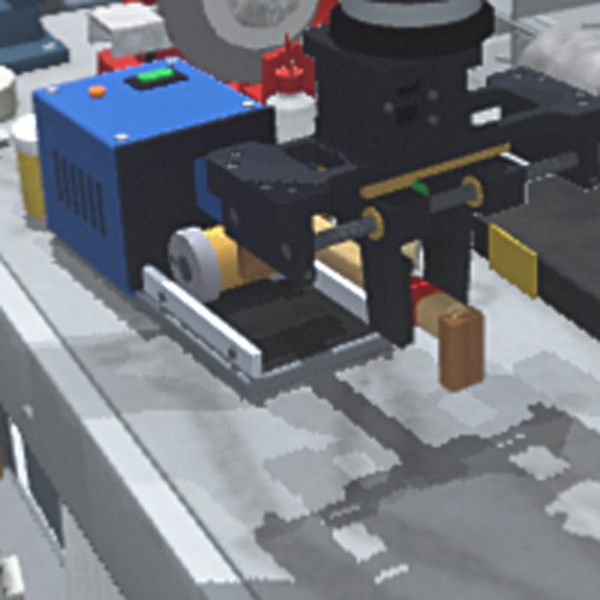

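```bash
python3 - <<'E'
from h import *
im=cv2.imread("pics/w5.png"); crop(im,180,0,440,115,3,"w5t.png")
C=cam("wrist");o=observe();q=np.array([.4597,-.0828]);a=1.6802;u=np.array([np.cos(a),np.sin(a)]);n=np.array([-u[1],u[0]])
for x,y,z in [(-.13,.038,.028),(-.13,-.038,.028),(-.09,.038,.028),(-.09,-.038,.028),(-.13,.038,.014),(-.13,-.038,.014)]: print((x,y,z),proj(C,[[*(q+x*u+y*n),z]]).round(1))
t=o["tool_pos"]
for x in(.03,.09): print(proj(C,[[*(t[:2]+x*u),.088]]))
E
```

```text
(-0.13, 0.038, 0.028) [[221.5  91.9]]
(-0.13, -0.038, 0.028) [[406.6  91.6]]
(-0.09, 0.038, 0.028) [[214.6 -19. ]]
(-0.09, -0.038, 0.028) [[413.  -19.4]]
(-0.13, 0.038, 0.014) [[228.2  94. ]]
(-0.13, -0.038, 0.014) [[399.9  93.7]]
[[314.39029981 271.13892246]]
[[313.95268645  62.12996118]]
```

View pics/w5t.png

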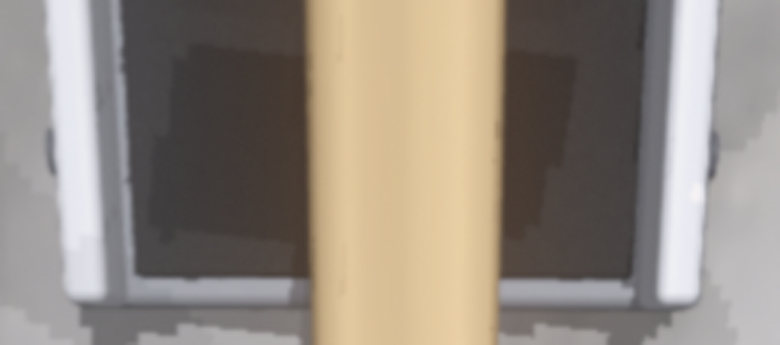

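```bash
python3 -m inch '[{"hand":220,"linear":[-0.0025,-0.0003,0],"twist":0},{"hand":220,"linear":[0,0,-0.012],"twist":0},{"hand":220,"linear":[0,0,-0.012],"twist":0},{"hand":220,"linear":[0,0,-0.0085],"twist":0},{"hand":220,"linear":[0,0,0],"twist":0},{"hand":220,"linear":[0,0,0],"twist":0}]'
python3 st.py
python3 - <<'E'
from h import *
cv2.imwrite("pics/w6.png",grab_frame("wrist")[:,:,::-1]);crop(grab_frame("scene")[:,:,::-1],180,180,380,330,4,"s6.png")
E
```

```text
time: 7.12
tool_pos: [0.4806, -0.2967, 0.0312]
tcp_rot: [2.096, 2.34, 0.0]
contact_force: [-0.3, 0.9, -1.3]
grip_width: 0.198
t 7.125 D -0.2149 0.0026 z 0.0312 yaw 6.29 F along 0.94 lat 0.23 z -1.28 T [-0.16  0.02  0.01] g 0.198
```

View pics/w6.png

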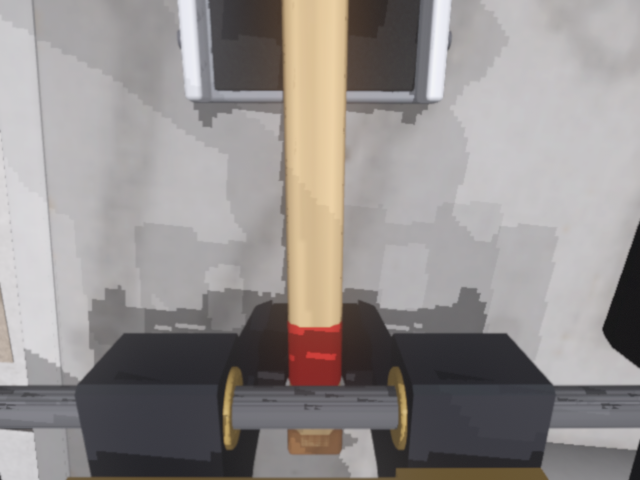

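View pics/s6.png

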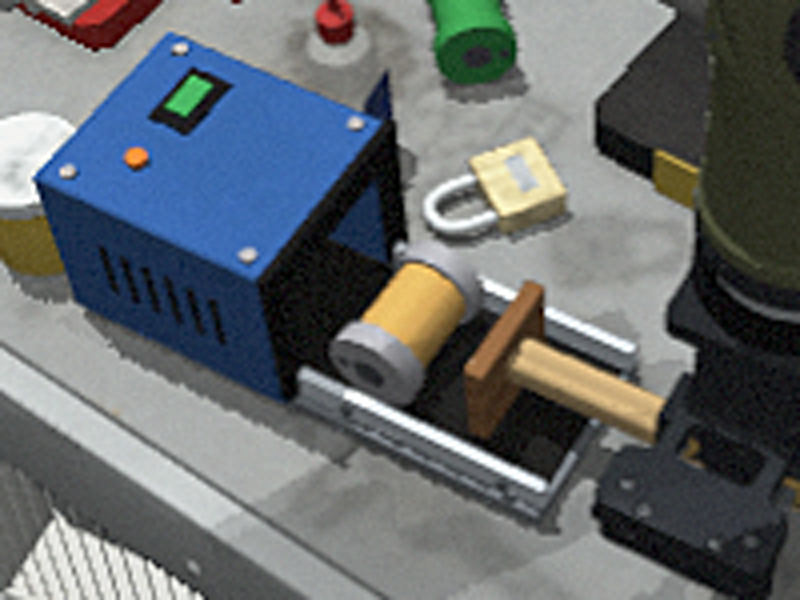

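```bash
python3 -m inch '[{"hand":220,"linear":[-0.0003,0.003,0],"twist":0},{"hand":220,"linear":[-0.0004,0.003,0],"twist":0},{"hand":220,"linear":[-0.0003,0.003,0],"twist":0},{"hand":220,"linear":[-0.0003,0.003,0],"twist":0},{"hand":220,"linear":[-0.0003,0.003,0],"twist":0},{"hand":220,"linear":[-0.0004,0.003,0],"twist":0},{"hand":220,"linear":[-0.0003,0.003,0],"twist":0},{"hand":220,"linear":[-0.0003,0.003,0],"twist":0},{"hand":220,"linear":[-0.0003,0.003,0],"twist":0},{"hand":220,"linear":[-0.0004,0.003,0],"twist":0},{"hand":220,"linear":[-0.0003,0.003,0],"twist":0},{"hand":220,"linear":[-0.0003,0.003,0],"twist":0},{"hand":220,"linear":[-0.0003,0.003,0],"twist":0},{"hand":220,"linear":[-0.0004,0.003,0],"twist":0},{"hand":220,"linear":[-0.0003,0.003,0],"twist":0},{"hand":220,"linear":[-0.0003,0.003,0],"twist":0},{"hand":220,"linear":[-0.0004,0.003,0],"twist":0},{"hand":220,"linear":[-0.0003,0.003,0],"twist":0}]'
python3 st.py
python3 - <<'E'
from h import *
cv2.imwrite("pics/w7.png",grab_frame("wrist")[:,:,::-1]);crop(grab_frame("scene")[:,:,::-1],180,180,380,330,4,"s7.png")
E
```

```text
time: 9.48
tool_pos: [0.4746, -0.2424, 0.0313]
tcp_rot: [2.096, 2.34, 0.0]
contact_force: [-0.9, -0.3, -1.4]
grip_width: 0.202
t 9.475 D -0.1603 0.0027 z 0.0313 yaw 6.29 F along -0.21 lat 0.93 z -1.39 T [-0.15  0.06 -0.  ] g 0.202
```

View pics/s7.png

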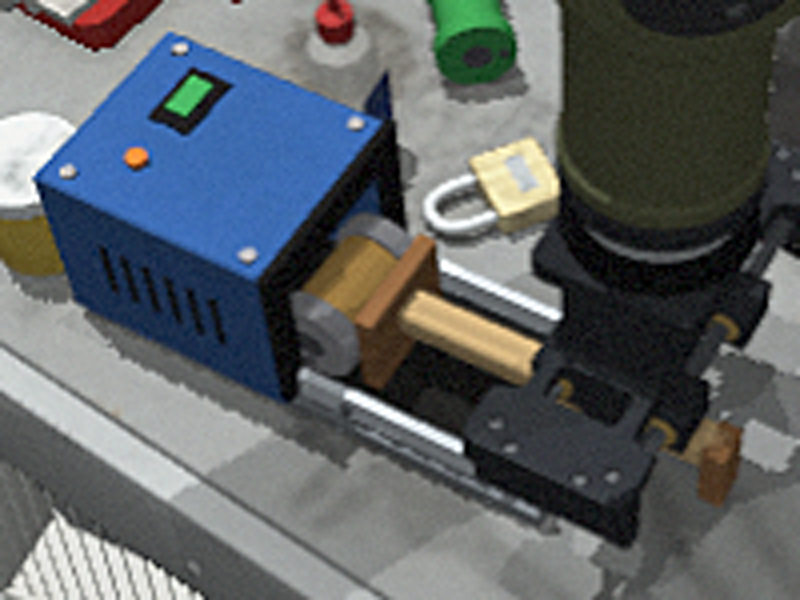

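View pics/w7.png

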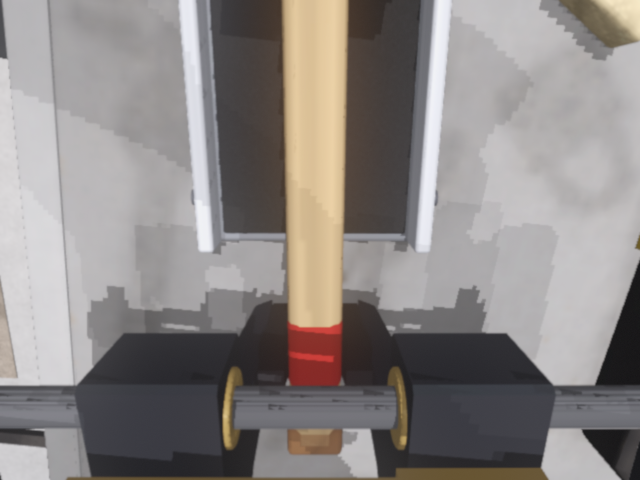

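```bash
python3 -m inch '[{"hand":220,"linear":[-0.0003,0.003,0],"twist":0},{"hand":220,"linear":[-0.0004,0.003,0],"twist":0},{"hand":220,"linear":[-0.0003,0.003,0],"twist":0},{"hand":220,"linear":[-0.0003,0.003,0],"twist":0},{"hand":220,"linear":[-0.0003,0.003,0],"twist":0},{"hand":220,"linear":[-0.0004,0.003,0],"twist":0},{"hand":220,"linear":[-0.0003,0.003,0],"twist":0},{"hand":220,"linear":[-0.0003,0.003,0],"twist":0},{"hand":220,"linear":[-0.0003,0.003,0],"twist":0},{"hand":220,"linear":[-0.0004,0.003,0],"twist":0}]'
python3 st.py
python3 -m inch '[{"hand":220,"linear":[-0.0002,0.002,0],"twist":0},{"hand":220,"linear":[-0.0002,0.002,0],"twist":0}]';python3 st.py
python3 -m inch '[{"hand":220,"linear":[-0.0002,0.002,0],"twist":0},{"hand":220,"linear":[-0.0002,0.002,0],"twist":0}]';python3 st.py
```

```text
time: 10.82
tool_pos: [0.4713, -0.2124, 0.0312]
tcp_rot: [2.096, 2.34, 0.0]
contact_force: [-0.9, -0.6, -0.8]
grip_width: 0.201
t 10.825 D -0.1301 0.0027 z 0.0312 yaw 6.29 F along -0.49 lat 0.91 z -0.85 T [-0.12  0.05 -0.01] g 0.201
time: 11.08
tool_pos: [0.4709, -0.2085, 0.0313]
tcp_rot: [2.096, 2.34, 0.0]
contact_force: [-0.1, -0.8, -1.4]
grip_width: 0.197
t 11.075 D -0.1261 0.0026 z 0.0313 yaw 6.29 F along -0.81 lat 0.14 z -1.43 T [-0.13  0.03 -0.04] g 0.197
time: 11.32
tool_pos: [0.4705, -0.2045, 0.0313]
tcp_rot: [2.096, 2.34, 0.0]
contact_force: [0.3, -1.1, -1.8]
grip_width: 0.2
t 11.325 D -0.1222 0.0026 z 0.0313 yaw 6.29 F along -1.13 lat -0.14 z -1.75 T [-0.14  0.03  0.01] g 0.2
```

```bash

python3 -m inch '[{"hand":220,"linear":[-0.0002,0.002,0],"twist":0},{"hand":220,"linear":[-0.0002,0.002,0],"twist":0}]' >/dev/null;python3 st.py
python3 -m inch '[{"hand":220,"linear":[-0.0002,0.002,0],"twist":0}]'>/dev/null;python3 st.py
python3 -m inch '[{"hand":220,"linear":[-0.0002,0.002,0],"twist":0}]'>/dev/null;python3 st.py
python3 -m inch '[{"hand":220,"linear":[-0.0002,0.002,0],"twist":0}]'>/dev/null;python3 st.py
python3 -m inch '[{"hand":220,"linear":[-0.0002,0.002,0],"twist":0}]'>/dev/null;python3 st.py
```

```text
t 11.575 D -0.1181 0.0026 z 0.0312 yaw 6.29 F along -0.64 lat 0.52 z -0.65 T [-0.16  0.07 -0.07] g 0.2
t 11.7 D -0.1161 0.0025 z 0.0313 yaw 6.29 F along -0.18 lat -0.45 z -0.84 T [-0.13  0.04  0.04] g 0.196
t 11.825 D -0.114 0.0025 z 0.0312 yaw 6.29 F along -0.05 lat -0.8 z -1.24 T [-0.16  0.05  0.01] g 0.2
t 11.95 D -0.1124 0.0024 z 0.0313 yaw 6.28 F along -1.88 lat 0.0 z -0.65 T [-0.42  0.02 -0.07] g 0.196
t 12.075 D -0.1111 0.0021 z 0.0314 yaw 6.24 F along -3.57 lat 0.18 z 0.45 T [-0.68 -0.01 -0.01] g 0.195
```

```bash

python3 -m inch '[{"hand":220,"linear":[-0.0001,0.001,0],"twist":0},{"hand":220,"linear":[0,0,0],"twist":0}]'>/dev/null;python3 st.py
python3 -m inch '[{"hand":220,"linear":[-0.0001,0.001,0],"twist":0}]'>/dev/null;python3 st.py
python3 -m inch '[{"hand":220,"linear":[-0.0001,0.001,0],"twist":0}]'>/dev/null;python3 st.py
```

```text
t 12.325 D -0.1102 0.0022 z 0.0314 yaw 6.25 F along -4.0 lat -0.24 z 0.5 T [-0.86 -0.11 -0.04] g 0.196
t 12.45 D -0.1092 0.0022 z 0.0314 yaw 6.24 F along -5.59 lat -0.07 z -0.84 T [-1.01 -0.05 -0.07] g 0.201
t 12.575 D -0.1083 0.0022 z 0.0314 yaw 6.24 F along -6.5 lat -0.06 z 0.9 T [-1.2  -0.11 -0.05] g 0.196
```

```bash

python3 -m inch '[{"hand":220,"linear":[-0.0001,0.001,0],"twist":0}]'>/dev/null;python3 st.py
python3 -m inch '[{"hand":220,"linear":[-0.0001,0.001,0],"twist":0},{"hand":220,"linear":[0,0,0],"twist":0}]'>/dev/null;python3 st.py
python3 -m inch '[{"hand":220,"linear":[0,0,0],"twist":0}]'>/dev/null;python3 st.py
```

```text
t 12.7 D -0.1077 0.0021 z 0.0315 yaw 6.22 F along -6.46 lat -0.49 z 0.72 T [-1.34 -0.08 -0.05] g 0.199
t 12.95 D -0.1069 0.0021 z 0.0315 yaw 6.21 F along -6.53 lat -0.39 z 1.34 T [-1.32 -0.06  0.02] g 0.197
t 13.075 D -0.1069 0.0021 z 0.0314 yaw 6.21 F along -6.36 lat 0.15 z 1.04 T [-1.3  -0.06  0.  ] g 0.196
```

```bash

python3 -m inch '[{"hand":220,"linear":[-0.0001,0.0012,0],"twist":0},{"hand":220,"linear":[0,0,0],"twist":0},{"hand":220,"linear":[0,0,0],"twist":0}]'>/dev/null;python3 st.py
python3 -m inch '[{"hand":220,"linear":[0,0,0],"twist":0},{"hand":220,"linear":[0,0,0],"twist":0},{"hand":220,"linear":[0,0,0],"twist":0},{"hand":220,"linear":[0,0,0],"twist":0},{"hand":220,"linear":[0,0,0],"twist":0},{"hand":220,"linear":[0,0,0],"twist":0},{"hand":220,"linear":[0,0,0],"twist":0}]'>/dev/null;python3 st.py
```

```text
t 13.45 D -0.1061 0.0021 z 0.0315 yaw 6.19 F along -7.47 lat -0.44 z 0.8 T [-1.42 -0.06  0.02] g 0.202
t 14.325 D -0.1062 0.0021 z 0.0315 yaw 6.19 F along -7.66 lat 0.39 z 1.2 T [-1.43 -0.05  0.04] g 0.2
```

```bash

python3 -m inch '[{"hand":220,"linear":[0,0,0],"twist":0},{"hand":220,"linear":[0.00005,-0.0005,0],"twist":0},{"hand":220,"linear":[0.00005,-0.0005,0],"twist":0},{"hand":220,"linear":[0.00005,-0.0005,0],"twist":0},{"hand":220,"linear":[0.00005,-0.0005,0],"twist":0},{"hand":220,"linear":[0.00005,-0.0005,0],"twist":0},{"hand":220,"linear":[0.00005,-0.0005,0],"twist":0},{"hand":220,"linear":[0.00005,-0.0005,0],"twist":0},{"hand":220,"linear":[0.00005,-0.0005,0],"twist":0},{"hand":220,"linear":[0.00005,-0.0005,0],"twist":0},{"hand":220,"linear":[0.00005,-0.0005,0],"twist":0}]'>/dev/null;python3 st.py
python3 -m inch '[{"hand":220,"linear":[0.00005,-0.0005,0],"twist":0},{"hand":220,"linear":[0.00005,-0.0005,0],"twist":0},{"hand":220,"linear":[0.00005,-0.0005,0],"twist":0},{"hand":220,"linear":[0.00005,-0.0005,0],"twist":0},{"hand":220,"linear":[0.00005,-0.0005,0],"twist":0},{"hand":220,"linear":[0.00005,-0.0005,0],"twist":0},{"hand":220,"linear":[0.00005,-0.0005,0],"twist":0},{"hand":220,"linear":[0.00005,-0.0005,0],"twist":0},{"hand":220,"linear":[0.00005,-0.0005,0],"twist":0},{"hand":220,"linear":[0.00005,-0.0005,0],"twist":0}]'>/dev/null;python3 st.py
```

```text
t 15.7 D -0.1083 0.0027 z 0.0311 yaw 6.32 F along -1.41 lat -0.53 z -0.84 T [-0.35 -0.11 -0.05] g 0.195
t 16.95 D -0.114 0.0025 z 0.0312 yaw 6.29 F along -0.53 lat 0.22 z -1.07 T [-0.13  0.08  0.02] g 0.196
```

```bash

python3 -m inch '[{"hand":220,"linear":[0.0001,-0.001,0],"twist":0},{"hand":220,"linear":[0.0001,-0.001,0],"twist":0},{"hand":220,"linear":[0.0001,-0.001,0],"twist":0},{"hand":220,"linear":[0.0001,-0.001,0],"twist":0},{"hand":220,"linear":[0.0002,-0.002,0],"twist":0},{"hand":220,"linear":[0.0003,-0.003,0],"twist":0},{"hand":220,"linear":[0.0005,-0.005,0],"twist":0},{"hand":220,"linear":[0.0009,-0.008,0],"twist":0},{"hand":220,"linear":[0.0011,-0.01,0],"twist":0},{"hand":220,"linear":[0.0011,-0.01,0],"twist":0},{"hand":220,"linear":[0.0011,-0.01,0],"twist":0},{"hand":220,"linear":[0.0011,-0.01,0],"twist":0},{"hand":220,"linear":[0.0011,-0.01,0],"twist":0},{"hand":220,"linear":[0.0011,-0.01,0],"twist":0},{"hand":220,"linear":[0.0011,-0.01,0],"twist":0},{"hand":220,"linear":[0,0,0],"twist":0}]'>/dev/null;python3 st.py
python3 - <<'E'
from h import *
crop(grab_frame("side")[:,:,::-1],180,190,330,310,5,"i8.png");crop(grab_frame("scene")[:,:,::-1],180,180,380,330,4,"s8.png")
E
```

```text
t 18.95 D -0.2077 0.0028 z 0.0313 yaw 6.22 F along -0.16 lat 0.42 z -0.97 T [-0.15  0.06  0.01] g 0.196
```

View pics/s8.png

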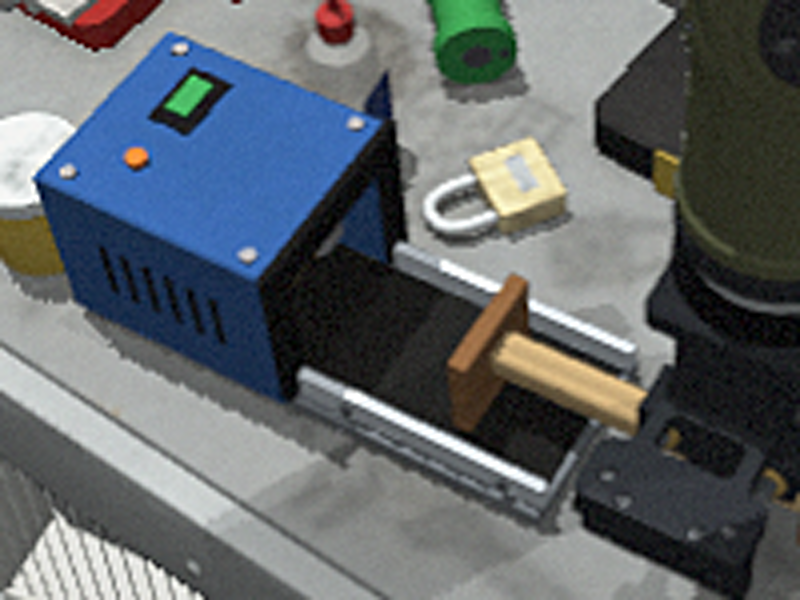

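View pics/i8.png

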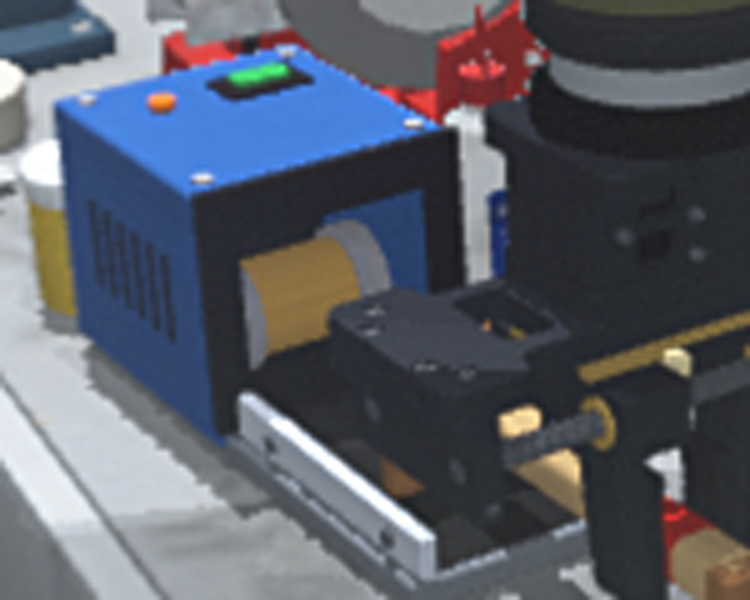

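```bash

python3 -m inch '[{"hand":220,"linear":[0,0,0.017],"twist":0},{"hand":220,"linear":[0,0,0.017],"twist":0},{"hand":220,"linear":[0.0044,-0.0214,0],"twist":4},{"hand":220,"linear":[0.005,-0.02,0],"twist":5},{"hand":220,"linear":[0.005,-0.02,0],"twist":5},{"hand":220,"linear":[0.005,-0.02,0],"twist":5},{"hand":220,"linear":[0.005,-0.02,0],"twist":5},{"hand":220,"linear":[0,0,0],"twist":0},{"hand":220,"linear":[0,0,-0.02],"twist":0},{"hand":220,"linear":[0,0,-0.018],"twist":0},{"hand":220,"linear":[0,0,-0.008],"twist":0},{"hand":220,"linear":[0,0,0],"twist":0}]'
python3 - <<'E'
from h import *
crop(grab_frame("side")[:,:,::-1],230,200,430,400,3,"s9.png")
E
```

```text
time: 20.55
tool_pos: [0.5035, -0.3889, 0.018]
tcp_rot: [-1.562, -2.723, -0.001]
contact_force: [0.6, 0.3, -1.0]
grip_width: 0.194
```

View pics/s9.png

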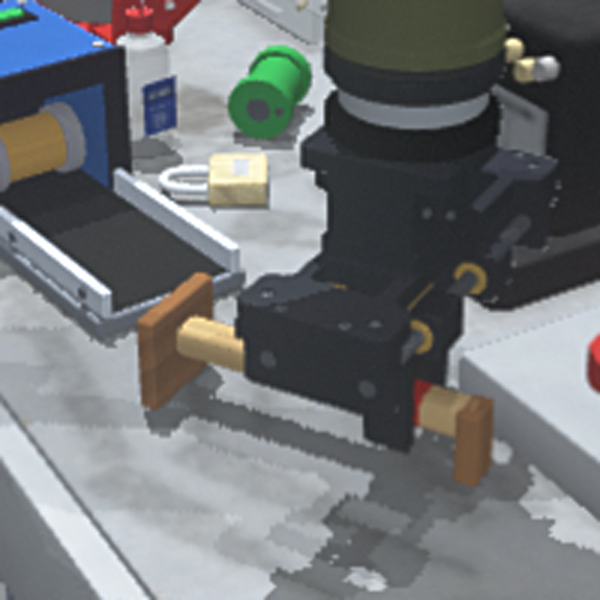

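```bash

python3 -m inch '[{"hand":220,"linear":[0,0,-0.002],"twist":0},{"hand":220,"linear":[0,0,-0.0015],"twist":0},{"hand":220,"linear":[0,0,0],"twist":0}]'
python3 -m inch '[{"hand":220,"linear":[0,0,-0.0005],"twist":0},{"hand":220,"linear":[0,0,0],"twist":0}]'
```

```text
time: 20.98
tool_pos: [0.5041, -0.3898, 0.0159]
tcp_rot: [1.564, 2.724, 0.0]
contact_force: [-0.5, -0.1, -1.4]
grip_width: 0.195
time: 21.22
tool_pos: [0.5041, -0.3898, 0.0153]
tcp_rot: [1.564, 2.725, 0.0]
contact_force: [0.2, -0.1, -1.0]
grip_width: 0.196
```

```bash

python3 -m inch '[{"hand":220,"linear":[0,0,-0.0008],"twist":0},{"hand":220,"linear":[0,0,0],"twist":0}]'
python3 -m inch '[{"hand":220,"linear":[0,0,-0.0005],"twist":0},{"hand":220,"linear":[0,0,0],"twist":0}]'
```

```text
time: 21.48
tool_pos: [0.5041, -0.3898, 0.0144]
tcp_rot: [1.564, 2.725, 0.0]
contact_force: [0.2, -0.4, -0.6]
grip_width: 0.197
time: 21.72
tool_pos: [0.5041, -0.3898, 0.0141]
tcp_rot: [1.564, 2.724, 0.0]
contact_force: [-0.9, 0.8, 1.2]
grip_width: 0.198
```

```bash

python3 -m inch '[{"hand":185,"linear":[0,0,0],"twist":0},{"hand":160,"linear":[0,0,0],"twist":0},{"hand":130,"linear":[0,0,0],"twist":0},{"hand":120,"linear":[0,0,0],"twist":0},{"hand":120,"linear":[0,0,0],"twist":0},{"hand":120,"linear":[0,0,0.01],"twist":0},{"hand":120,"linear":[0,0,0.03],"twist":0},{"hand":120,"linear":[0,0,0.05],"twist":0},{"hand":120,"linear":[0,0,0.05],"twist":0},{"hand":120,"linear":[0,0,0.05],"twist":0},{"hand":120,"linear":[0,0,0.05],"twist":0},{"hand":120,"linear":[0,0,0],"twist":0},{"hand":120,"linear":[0,0,0],"twist":0}]'
python3 - <<'E'
from h import *
cv2.imwrite("pics/w10.png",grab_frame("wrist")[:,:,::-1]);cv2.imwrite("pics/d10.png",grab_frame("side")[:,:,::-1]);cv2.imwrite("pics/s10.png",grab_frame("scene")[:,:,::-1])
crop(cv2.imread("pics/d10.png"),180,190,420,370,3,"i10.png")
E
```

```text
time: 23.35
tool_pos: [0.5036, -0.3893, 0.2538]
tcp_rot: [-1.563, -2.724, -0.0]
contact_force: [-0.5, -0.1, -0.1]
grip_width: 0.532
```

View pics/i10.png

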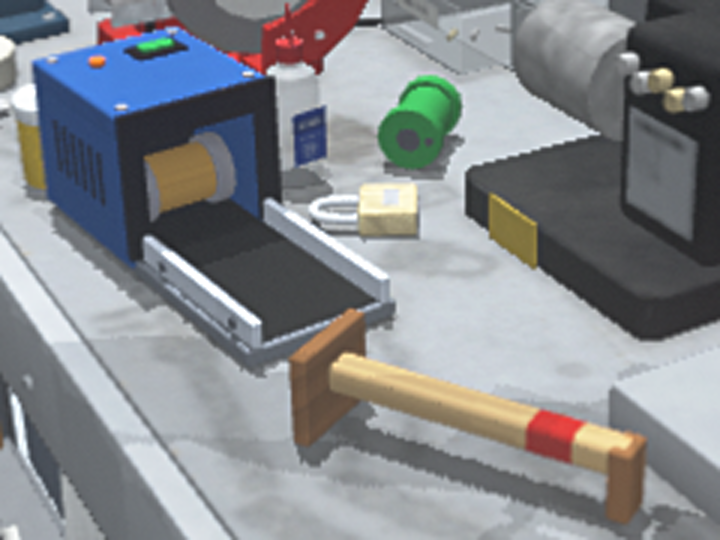

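View pics/s10.png

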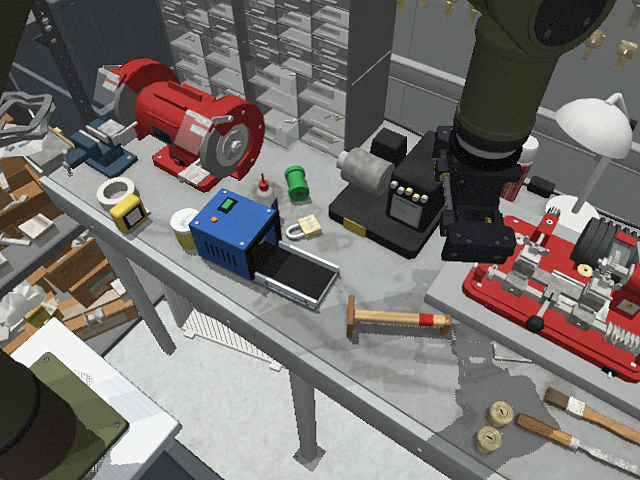

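View pics/w10.png

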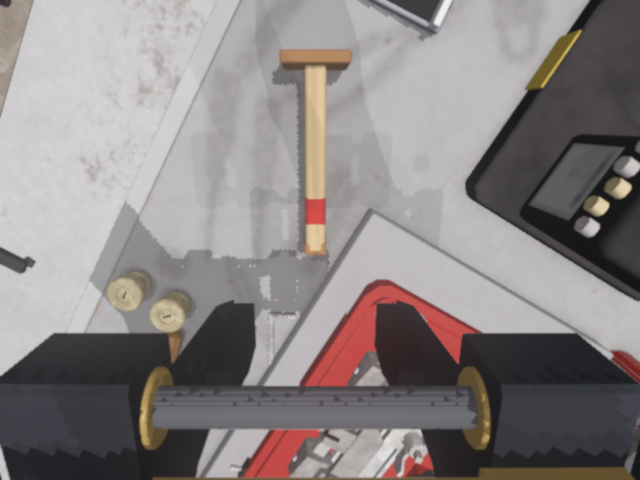

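```bash
python3 - <<'E'
from h import *
C=cam("wrist");p=onplane(C,[(316,211),(315.5,72)],[.038,.038]);print("band",p.round(4))
a=np.radians(120.3);u=np.array([np.cos(a),np.sin(a)])
print("slip along: before",(np.array([.5065,-.389])-[.5045,-.3912])@u,"after",(p[0][:2]-[.5041,-.3898])@u)
D=cam("side"); c,s=np.cos(1.6802),np.sin(1.6802)
# far collar outermost in side crop: right edge (233,165)/3
q=np.array([.4597,-.0828]);U=np.array([c,s]);N=np.array([-s,c])
for x in (.02,.03,.04,.05,.06):
  t=np.linspace(0,6.28,40);P=[[*(q+(x+.022*np.cos(k))*U-.032*N),.036+.022*np.sin(k)] for k in t]
  r=(proj(D,P)-[180,190])*3; print(x,r.min(0).round(),r.max(0).round())
E
```

```text
band [[ 0.5038 -0.389   0.038 ]
 [ 0.4462 -0.2911  0.038 ]]
slip along: before 0.0008904149637048413 after 0.0008166803543787408
0.02 [215. 141.] [251. 210.]
0.03 [207. 136.] [243. 204.]
0.04 [200. 131.] [235. 199.]
0.05 [192. 126.] [227. 193.]
0.06 [185. 121.] [219. 188.]
```

```bash
python3 -c "
from rig import *
print(sign_off())"
```

```text
the job is handed in; nothing more can be done
None
```

The job is handed in after about 23.5 s of the 64 s allowed; the sign-off gives no verdict.

- **Push:** I took the paddle by its red band and rolled the steel-and-brass bolt into the tunnel with the blade, leaving the green look-alike alone. The resistance of the pad began with the blade about 17 mm past the mouth.
- **Press and hold:** The tool moved on about 7 mm after contact, with about 7.5 N felt at the wrist, and held there for about 1.3 s. The pad's travel itself was not measured. The spring force on the way in and out suggests it was in by 6 to 7 mm, well short of ramming.
- **After release:** I eased off at 4 mm/s, drew the paddle out and set it on its blade and foot in its old place on the bench.

**Last checks:**
- The bolt lies fully inside the tunnel, its centre about 40 mm past the mouth.
- The paddle did not slip in the grip (within 0.1 mm).
- The oil bottle, padlock and tin look unmoved in the pictures.
- The gripper is clear of everything.

**One disagreement:** the wrist camera put the track about 3 mm to the left of my first fit from the fixed cameras. I corrected the paddle's line by 2.5 mm before lowering it, and it then ran centred between the rails.

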